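# Put the stacked covers back on their dishes

### The job

The covers of four bisque-fired serving dishes have come from the kiln in one stack. Take the stack apart and set each cover on the dish made for it - small round on small round, square on square, large round on large round, oblong on oblong - so that it stands flat on the dish's floor inside the raised rim. Set them down gently, not dropped or pressed hard, since bisque chips, and leave all four dishes standing on the bench.

Things in the scene. Friction and masses are not known exactly. Their poses are not given: they have to be found in the camera images.
- small_round_cover: Pale bisque, like all covers and dishes. Small round cover, 46 mm across, a hollow cover open at the bottom; its flat top is 32 mm above its lower edge and carries a round knob 18 mm across and 22 mm high at its centre (top of the knob 54 mm above the lower edge). Origin: centre of the lower edge, z up. About 55 g. At the start it is the top of the stack, standing over the square cover's knob.
- square_cover: Pale bisque, like all covers and dishes. Square cover, 54 by 54 mm, sides along x and y, a hollow cover open at the bottom; its flat top is 34 mm above its lower edge and carries a square knob 18 by 18 mm, sides along x and y, 22 mm high, at its centre (top 56 mm above the lower edge). Origin: centre of the lower edge, z up. About 85 g. At the start it is second from the top, standing over the large round cover's knob.
- large_round_cover: Pale bisque, like all covers and dishes. Large round cover, 80 mm across, a hollow cover open at the bottom; its flat top is 36 mm above its lower edge and carries a round knob 22 mm across and 22 mm high at its centre (top 58 mm above the lower edge). Origin: centre of the lower edge, z up. About 140 g. At the start it is third from the top, standing over the oblong cover's handle.
- oblong_cover: Pale bisque, like all covers and dishes. Oblong cover (butter-dish shape), 140 mm along x by 82 mm along y, a hollow cover open at the bottom; its flat top is 45 mm above its lower edge and carries a straight bar handle 44 mm long along x, 14 mm wide along y and 22 mm high, at its centre (top 67 mm above the lower edge). Origin: centre of the lower edge, z up. About 280 g. At the start it is the bottom of the stack and stands on the bench.
- small_round_dish: Pale bisque, like all covers and dishes. Small round dish, 76 mm across, loose on the bench. Its flat floor is 8 mm above the bench and its raised rim stands 6 mm above the floor (14 mm above the bench), 7 mm wide. Origin: centre of the underside, z up. Inside the rim it measures 62 mm across: the dish of the small round cover.
- square_dish: Pale bisque, like all covers and dishes. Square dish, 84 by 84 mm, sides along x and y, loose on the bench. Its flat floor is 8 mm above the bench and its raised rim stands 6 mm above the floor (14 mm above the bench), 7 mm wide. Origin: centre of the underside, z up. Inside the rim it measures 70 by 70 mm: the dish of the square cover, which may be turned by quarter turns.
- large_round_dish: Pale bisque, like all covers and dishes. Large round dish, 110 mm across, loose on the bench. Its flat floor is 8 mm above the bench and its raised rim stands 6 mm above the floor (14 mm above the bench), 7 mm wide. Origin: centre of the underside, z up. Inside the rim it measures 96 mm across: the dish of the large round cover.
- oblong_dish: Pale bisque, like all covers and dishes. Oblong dish, 172 mm along x by 114 mm along y, loose on the bench. Its flat floor is 8 mm above the bench and its raised rim stands 6 mm above the floor (14 mm above the bench), 7 mm wide. Origin: centre of the underside, z up. Inside the rim it measures 158 by 100 mm: the dish of the oblong cover, which may face either way.
Things that resemble listed ones, but are neither listed nor needed, are in the scene too. Leave any red look-alike of the large_round_cover alone.

How it is judged (in metres and radians):
At the end, for the whole second after the job is handed in: Every cover rests, released, flat on the floor of its own dish inside the rim (height within 2.5 mm, tilt under 0.06 rad, centres within 13 mm), the oblong one along its dish within 0.2 rad, the square one square to it within 0.3 rad; all dishes stand level on the bench (horizontal distance between small_round_cover and small_round_dish below 0.013 m and z of small_round_cover in the frame of small_round_dish between 0.0055 and 0.0105 m and angle between each of small_round_cover, small_round_dish, square_cover, square_dish, large_round_cover, large_round_dish, oblong_cover, oblong_dish's own z axis and vertical below 0.06 rad and height (world z) of small_round_dish between -0.004 and 0.004 m and linear speed of each of small_round_cover, square_cover, large_round_cover, oblong_cover below 0.02 m/s and angular speed of each of small_round_cover, square_cover, large_round_cover, oblong_cover below 0.1 rad/s and horizontal distance between square_cover and square_dish below 0.013 m and z of square_cover in the frame of square_dish between 0.0055 and 0.0105 m and height (world z) of square_dish between -0.004 and 0.004 m and horizontal distance between large_round_cover and large_round_dish below 0.013 m and z of large_round_cover in the frame of large_round_dish between 0.0055 and 0.0105 m and height (world z) of large_round_dish between -0.004 and 0.004 m and horizontal distance between oblong_cover and oblong_dish below 0.013 m and z of oblong_cover in the frame of oblong_dish between 0.0055 and 0.0105 m and height (world z) of oblong_dish between -0.004 and 0.004 m and angle between the x axis of oblong_cover and the x axis of oblong_dish, either way round below 0.2 rad and (angle between the x axis of square_cover and the x axis of square_dish, either way round below 0.3 rad or angle between the x axis of square_cover and the y axis of square_dish, either way round below 0.3 rad)); the robot touches nothing.
It fails at once if a cover is dropped (falls freely for more than about 10 mm, faster than 0.45 m/s) ((contact force between small_round_cover and anything else below 0.001 N and linear speed of small_round_cover above 0.45 m/s) or (contact force between square_cover and anything else below 0.001 N and linear speed of square_cover above 0.45 m/s) or (contact force between large_round_cover and anything else below 0.001 N and linear speed of large_round_cover above 0.45 m/s) or (contact force between oblong_cover and anything else below 0.001 N and linear speed of oblong_cover above 0.45 m/s)).
It fails at once if a cover is pressed or knocked hard onto its dish (60 N or more between them) (contact force between small_round_cover and small_round_dish above 60 N or contact force between square_cover and square_dish above 60 N or contact force between large_round_cover and large_round_dish above 60 N or contact force between oblong_cover and oblong_dish above 60 N).
It also fails if it takes over 112 s, if anything falls off the work surface, if the arm or the gripper's body presses on something with over 40 N, if the wrist force passes 120 N, or if a joint passes its speed limit or range.

### The arm

A 7-joint arm with a two-finger parallel gripper is mounted at the origin on the work surface. World frame = base frame: x ahead of the robot, y to its left, z up, the work surface at z = 0. Lengths are in m, angles in degrees, forces in N, time in s.
With the tool pointing down it reaches from about 0.35 to 0.775 m from the base axis. Payload 3.1 kg.
Tool frame: the origin (TCP) lies on the centre line of the jaws, within the pads' length; the fingertips stand 17 mm ahead of it and the grasp point (between the pads) lies 2 mm behind it (robot.tip_reach is the distance from the TCP to the fingertips, in m); z points along the fingers, y is the line along which they close (so a half turn about z gives the same grasp; the last joint's range is limited). The gripper opens to 85 mm and grips with 20 to 120 N. Pads are 22 mm wide; open, the fingers measure 114 mm over their backs; the gripper's body (76 mm by 85 mm) begins 54 mm behind the grasp point. The pads swing forward as they close: fully open they stand 13 mm farther back than shut.
Start: joints at [-77.962, 17.813, 0.802, 86.603, -0.252, 75.585, -1.558], TCP at [0.137, 0.533, 0.248] pointing down, gripper open.
Joint ranges: [-154.91, 154.91], [-16.99, 109.72], [-72.82, 74.43], [7.12, 147.25], [-82.49, 262.49], [11.32, 116.49], [-174.64, 174.64]. Speed limits (degrees/s): [159.86, 159.86, 180, 180, 180, 180, 180].

### API

Orientations are given as [roll, pitch, yaw] about the fixed x, y, z axes, in that order (R = Rz(yaw) Ry(pitch) Rx(roll)).
In Python, from station import robot, fingers, vision, workorder, recognise gives the robot as it stands. Calls block until the motion is done:
- robot.move_to(position, orientation): joint-space move of the TCP to a pose.
- robot.line_to(position, orientation=None, velocity=0.15, f_stop=None): straight line of the TCP; orientation=None keeps the orientation; velocity is the mean speed in m/s. With f_stop (N) it stops when the force on the tool has changed by that much, and returns True; else False.
- robot.move_j(angles): joint-space move.
- fingers.gripper_to(opening, force=None): opening from 0.0 (shut) to 1.0 (fully open); force is the grip in N (None keeps the last); returns when the fingers have stopped.
- robot.pause(seconds).
- robot.inverse_kinematics(position, orientation): joint angles nearest the present ones, or None.
- vision.grab_frame(name): name is "side" or "top"; returns the picture (420x560x3 uint8, red, green, blue); there is no depth.
- vision.calibration(name): a dict with "mtx" (3x3 intrinsics, pixels), "extrinsics" (4x4, takes a point from world to camera coordinates). Camera axes: x right, y up, looking along -z (the intrinsics and any distortion apply to the point x, -y, -z); pixel columns grow to the right and rows downward; lengths in m; the calibration is good to about 2 mm. A picture is of the moment at which its call begins. calibration takes no time and is no camera call.
A pose or a line that the arm cannot do raises robot.PlanningError and nothing moves.
- workorder.close_job(): hands the job in; it is judged then, once.
Trained networks look in the newest picture that a camera, given by its name, has taken for a name from the list of things; names that differ only in an ending like _2 or _b are one class to them, and where a whole thing is asked for, a point or a joint stands for the part that bears it (a point fixed in the world has none). Each returns a list of dicts, best first, with "p" (0 to 1); they miss things now and then, are a little off and sometimes report something else, mostly with a low value. They report only what shows in the picture. A call takes as long as a camera call. They do not tell look-alikes from the thing itself.
- recognise(label, camera): "rect" ([centre column, centre row, width, height] in pixels, round what is visible of it).
Readings, each from a call of its own:
- robot.current_time_s(): time.
- robot.current_joint_positions(): joint angles.
- robot.current_dq(): joint speeds.
- robot.current_joint_torque(): joint torques, N m.
- robot.current_tool_pos(): TCP position.
- robot.current_eef_rot(): TCP orientation.
- robot.current_contact_force(): force on the tool from outside, world axes, zero at the start.
- robot.current_torque(): the same for the moment, N m.
- robot.current_finger_gap(): opening from 0.0 (shut) to 1.0 (fully open).
- robot.current_gripper_force(): force on a finger pad.
Only numpy, scipy, OpenCV 4.12 (cv2) and the standard library are available. Lean on these libraries where they do the work, as an engineer would, in place of code of your own. Each camera call takes 0.05 s, during which the arm holds its last target. There are 200 camera calls.

## Working session

There is one attempt and no reset: what is moved stays moved. The work goes in short steps, each a Python script; the robot and the scene stay as the last script left them, time stands still between calls to the robot, and variables do not carry over. Pictures are saved under pics/ and viewed, at most 14 in all, crops included, and the job is handed in when it is done.

```bash
ls; mkdir -p pics
python3 - <<'E'
from station import robot, fingers, vision, workorder, recognise
import cv2
for n in ("top","side"):
    im=vision.grab_frame(n); cv2.imwrite(f"pics/{n}0.png",im[:,:,::-1])
    c=vision.calibration(n); print(n,c)
    for l in "small_round_cover square_cover large_round_cover oblong_cover small_round_dish square_dish large_round_dish oblong_dish".split():
        print(l,[(round(d['p'],2),[round(float(v),1) for v in d['rect']]) for d in recognise(l,n)][:4])
print(robot.current_time_s(),robot.current_eef_rot())
E
```

```text
pics
top {'mtx': array([[525.22881581,   0.        , 287.51025854],
       [  0.        , 525.22881581, 210.65140942],
       [  0.        ,   0.        ,   1.        ]]), 'extrinsics': array([[ 0.00633704, -0.99997428,  0.0033602 , -0.01712545],
       [ 0.99821113,  0.00652557,  0.05943034, -0.44444809],
       [-0.05945074,  0.00297757,  0.9982268 , -1.22844039],
       [ 0.        ,  0.        ,  0.        ,  1.        ]])}
small_round_cover [(0.62, [135.6, 239.4, 25.3, 21.8])]
square_cover [(0.84, [146.3, 238.1, 30.8, 36.2])]
large_round_cover [(0.75, [139.3, 309.8, 40.5, 37.2]), (0.6, [148.6, 238.3, 31.8, 36.8])]
oblong_cover [(0.93, [150.9, 239.4, 52.8, 67.9])]
small_round_dish [(0.69, [426.3, 231.4, 32.6, 27.9]), (0.62, [134.8, 239.9, 24.2, 19.2])]
square_dish [(0.77, [364.4, 128.0, 38.9, 36.6])]
large_round_dish [(0.87, [280.1, 213.7, 50.5, 43.6])]
oblong_dish [(0.85, [189.3, 124.4, 79.2, 84.8])]
side {'mtx': array([[473.20592599,   0.        , 276.28051458],
       [  0.        , 473.20592599, 209.15374708],
       [  0.        ,   0.        ,   1.        ]]), 'extrinsics': array([[ 0.95250691, -0.30428779,  0.01181239, -0.4329126 ],
       [ 0.22143489,  0.71873907,  0.65907567, -0.15876782],
       [-0.20903871, -0.62515845,  0.75198386, -1.16833123],
       [ 0.        ,  0.        ,  0.        ,  1.        ]])}
small_round_cover [(0.73, [218.3, 126.6, 20.0, 22.1])]
square_cover [(0.67, [218.3, 138.5, 25.4, 20.6])]
large_round_cover [(0.71, [165.4, 164.1, 24.0, 25.9]), (0.59, [219.2, 151.6, 23.6, 15.7])]
oblong_cover [(0.73, [220.8, 156.1, 46.8, 30.5])]
small_round_dish [(0.65, [301.9, 351.6, 32.8, 33.8])]
square_dish [(0.88, [376.4, 270.5, 44.8, 42.3])]
large_round_dish [(0.65, [272.4, 230.8, 38.3, 36.2])]
oblong_dish [(0.89, [314.6, 160.2, 63.4, 47.0])]
0.9 [1.79996237e+02 1.93678098e-03 1.65574846e+02]
```

View pics/top0.png

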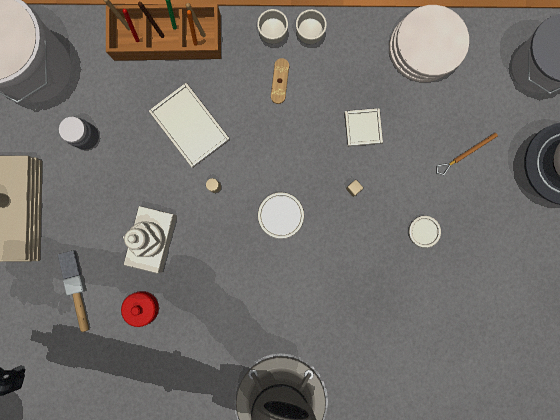

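View pics/side0.png

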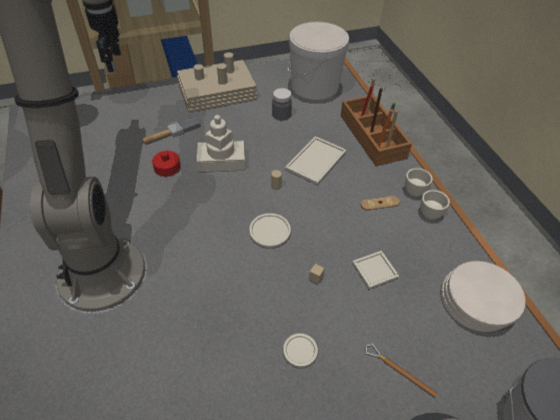

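The stack is at top px (148,239), with the red look-alike at (140,310), which I'll leave alone. The dishes are oblong (189,125), square (364,127), large round (281,215) and small round (425,231). I'll fit the projected outlines to the image edges in both cameras.

```bash
cat > h.py <<'E'
from station import robot, fingers, vision, workorder, recognise
import numpy as np, cv2
from scipy.optimize import minimize
def proj(n,P):
    c=vision.calibration(n); E=c["extrinsics"]; q=np.asarray(P)@E[:3,:3].T+E[:3,3]; q=q*[1,-1,-1]
    u=q@c["mtx"].T; return u[:,:2]/u[:,2:]
def circ(d,z):
    t=np.linspace(0,2*np.pi,120,endpoint=False); return np.c_[d/2*np.cos(t),d/2*np.sin(t),0*t+z]
def rect(a,b,z):
    s=np.linspace(-.5,.5,40); o=np.full(40,.5)
    return np.r_[np.c_[s*a,o*b,0*s+z],np.c_[s*a,-o*b,0*s+z],np.c_[o*a,s*b,0*s+z],np.c_[-o*a,s*b,0*s+z]]
M={"small_round_cover":[circ(.018,.054),circ(.046,.032)],"square_cover":[rect(.018,.018,.056),rect(.054,.054,.034)],
"large_round_cover":[circ(.022,.058),circ(.080,.036)],"oblong_cover":[rect(.044,.014,.067),rect(.14,.082,.045)],
"small_round_dish":[circ(.076,.014),circ(.062,.014)],"square_dish":[rect(.084,.084,.014),rect(.07,.07,.014)],
"large_round_dish":[circ(.11,.014),circ(.096,.014)],"oblong_dish":[rect(.172,.114,.014),rect(.158,.1,.014)]}
M={k:np.vstack(v) for k,v in M.items()}
def snap():
    F={}
    for n in ("top","side"):
        im=vision.grab_frame(n); g=cv2.resize(im,None,fx=2,fy=2,interpolation=cv2.INTER_CUBIC)
        F[n]=(im,cv2.distanceTransform(255-cv2.Canny(g,40,110),cv2.DIST_L2,5)/2)
    return F
def world(p,yaw,P):
    c,s=np.cos(yaw),np.sin(yaw); return P@np.array([[c,s,0],[-s,c,0],[0,0,1]])+p
def cost(v,l,z,F,cams):
    e=[]
    for n in cams:
        u=2*proj(n,world([v[0],v[1],z],v[2],M[l])).T+.5
        d=cv2.remap(F[n][1],u[0].astype(np.float32)[None],u[1].astype(np.float32)[None],cv2.INTER_LINEAR,borderValue=4)
        e.append(np.minimum(d,4).mean())
    return np.mean(e)
def fit(l,z,guess,F,r=.02,yaws=None,cams=("top","side")):
    if yaws is None: yaws=[0] if "round" in l else np.radians(np.arange(0,90 if "square" in l else 180,7.5))
    g=np.arange(-r,r+.001,.004)
    x0=min(([guess[0]+a,guess[1]+b,y] for a in g for b in g for y in yaws),key=lambda v:cost(v,l,z,F,cams))
    s=np.array([x0]+[np.add(x0,d) for d in ([.003,0,0],[0,.003,0],[0,0,.06])])
    o=minimize(cost,x0,args=(l,z,F,cams),method="Nelder-Mead",options=dict(initial_simplex=s,xatol=1e-4,fatol=1e-3))
    return o.x,o.fun
def unproj(n,uv,z):
    c=vision.calibration(n);E=c["extrinsics"];C=-E[:3,:3].T@E[:3,3]
    d=E[:3,:3].T@(np.linalg.inv(c["mtx"])@[*uv,1]*[1,-1,-1]); return (C+d*(z-C[2])/d[2])[:2]
def draw(im,n,items):
    im=im[:,:,::-1].copy(); im=cv2.resize(im,None,fx=4,fy=4,interpolation=cv2.INTER_CUBIC)
    for l,z,v in items:
        for u in proj(n,world([v[0],v[1],z],v[2],M[l])): cv2.circle(im,tuple(int(round(k)) for k in u*4+2),1,(0,0,255),-1)
    return im
E
cat > a.py <<'E'
from h import *
import json
F=snap(); R={}; items=[]
for l,z,uv in [("small_round_dish",0,(426,231)),("square_dish",0,(364,128)),("large_round_dish",0,(280,214)),("oblong_dish",0,(189,124)),("oblong_cover",0,(151,239))]:
    g=unproj("top",uv,.014+z); v,c=fit(l,z,g,F); t,_=fit(l,z,v,F,.012,[v[2]],("top",)); s,_=fit(l,z,v,F,.012,[v[2]],("side",))
    R[l]=list(v); items.append((l,z,v)); print(l,v[:2].round(4),np.degrees(v[2]).round(1),round(c,2),"top",t[:2].round(4),"side",s[:2].round(4))
for l,z in [("large_round_cover",.045),("square_cover",.081),("small_round_cover",.115)]:
    v,c=fit(l,z,R["oblong_cover"],F); R[l]=list(v); items.append((l,z,v)); print(l,v[:2].round(4),np.degrees(v[2]).round(1),round(c,2))
json.dump(R,open("R.json","w"))
t=draw(F["top"][0],"top",items); s=draw(F["side"][0],"side",items)
cv2.imwrite("pics/f.png",np.hstack([t[780:1130,440:840],s[400:750,680:1080]]))
T=t[300:1060,440:1840]; cv2.imwrite("pics/g.png",cv2.resize(T,(800,434),interpolation=cv2.INTER_AREA))
E
python3 a.py
```

```text
small_round_dish [ 0.4    -0.3382] -1.6 0.43 top [ 0.3997 -0.3381] side [ 0.4007 -0.3386]Traceback (most recent call last):
  File "a.py", line 5, in <module>
    g=unproj("top",uv,.014+z); v,c=fit(l,z,g,F); t,_=fit(l,z,v,F,.012,[v[2]],("top",)); s,_=fit(l,z,v,F,.012,[v[2]],("side",))
                                   ~~~^^^^^^^^^
  File "h.py", line 35, in fit
    x0=min(([guess[0]+a,guess[1]+b,y] for a in g for b in g for y in yaws),key=lambda v:cost(v,l,z,F,cams))
  File "h.py", line 35, in <lambda>
    x0=min(([guess[0]+a,guess[1]+b,y] for a in g for b in g for y in yaws),key=lambda v:cost(v,l,z,F,cams))
                                                                                        ~~~~^^^^^^^^^^^^^^
  File "h.py", line 28, in cost
    u=2*proj(n,world([v[0],v[1],z],v[2],M[l])).T+.5
        ~~~~^^^^^^^^^^^^^^^^^^^^^^^^^^^^^^^^^^
  File "h.py", line 5, in proj
    c=vision.calibration(n); E=c["extrinsics"]; q=np.asarray(P)@E[:3,:3].T+E[:3,3]; q=q*[1,-1,-1]
ValueError: time passes only in moves, steps and waits
```

```bash
sed -i 's/vision.calibration(n)/CAL[n]/; s/^def proj/CAL={n:vision.calibration(n) for n in ("top","side")}\ndef proj/' h.py; python3 a.py
```

```text
small_round_dish [ 0.3998 -0.3382] 0.8 0.37 top [ 0.3997 -0.3381] side [ 0.4007 -0.3386]
square_dish [ 0.6439 -0.1953] 5.3 0.5 top [ 0.6471 -0.1923] side [ 0.6441 -0.2012]
large_round_dish [0.4361 0.0024] 1.2 0.44 top [0.4359 0.0025] side [ 0.4354 -0.0057]
oblong_dish [0.6509 0.2227] 38.1 0.4 top [0.6506 0.2225] side [0.6502 0.2144]
oblong_cover [0.3761 0.3051] 166.8 0.64 top [0.3756 0.3052] side [0.3765 0.3052]
large_round_cover [0.3753 0.2982] 2.1 0.7
square_cover [0.3761 0.3067] 37.9 0.55
small_round_cover [0.3763 0.3079] -0.3 0.35
```

View pics/f.png

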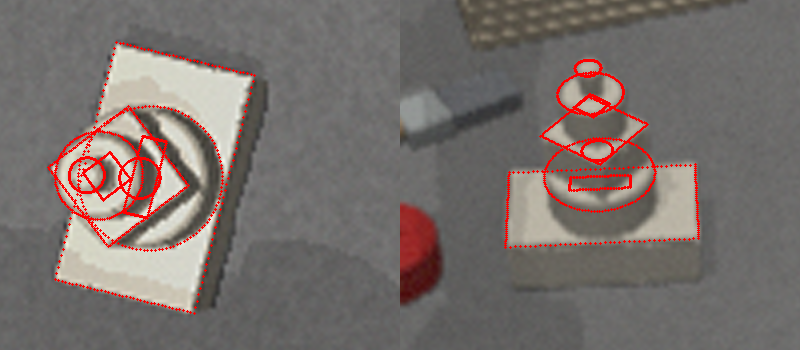

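View pics/g.png

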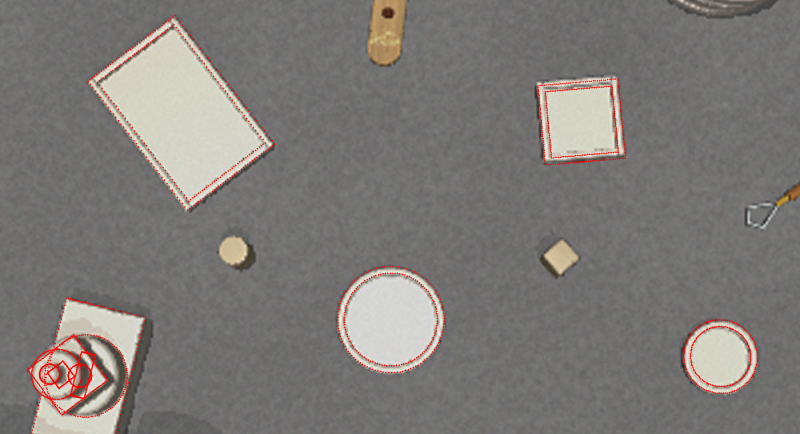

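The fits sit on the outlines, except the square dish, where I'll use the top-camera value. Next I pick the small cover.

```bash
cat > m.py <<'E'
from h import *
import json
R=json.load(open("R.json")); R["square_dish"]=[.6465,-.1930,R["square_dish"][2]]
GAP=.085
def near(p,y0,step):
    """yaw among y0+k*step (deg) whose solution leaves the last joint most central"""
    best=None
    for k in range(int(round(360/step))):
        y=(y0+k*step+180)%360-180; q=robot.inverse_kinematics(p,[180,0,y])
        if q is not None and (best is None or abs(q[6])<best[0]): best=(abs(q[6]),y)
    return best[1]
def carry(l,z,v,top,knob,dish,step,grip=30):
    d=R[dish]; h=top+.020; t=z+h
    if "round" in l: y1=near([v[0],v[1],t],0,30); y2=near([d[0],d[1],.008+h],0,30)
    else:
        y1=near([v[0],v[1],t],np.degrees(v[2]),step); y2=near([d[0],d[1],.008+h],np.degrees(d[2])+0*y1,step)
    fingers.gripper_to((knob+.028)/GAP)
    robot.move_to([v[0],v[1],t+.06],[180,0,y1])
    robot.line_to([v[0],v[1],t],velocity=.1)
    fingers.gripper_to(0,grip); robot.pause(.2); print("gap mm",robot.current_finger_gap()*85,"f",robot.current_gripper_force())
    robot.line_to([v[0],v[1],t+.004],velocity=.03)
    robot.line_to([v[0],v[1],max(t+.05,.2)],velocity=.15)
    print("lifted",robot.current_contact_force(),robot.current_finger_gap()*85)
    robot.move_to([d[0],d[1],.008+h+.06],[180,0,y2])
    robot.line_to([d[0],d[1],.008+h+.006],velocity=.1)
    print("touch",robot.line_to([d[0],d[1],.008+h-.004],velocity=.015,f_stop=3),robot.current_tool_pos()[2]-h-.008)
    fingers.gripper_to((knob+.028)/GAP); 
    p=robot.current_tool_pos(); robot.line_to([p[0],p[1],p[2]+.06],velocity=.15)
    print(robot.current_time_s(),y1,y2)
E
python3 - <<'E'
from m import *
carry("small_round_cover",.115,R["small_round_cover"],.032,.018,"small_round_dish",30)
F=snap()
for l,z,g in [("small_round_cover",.008,R["small_round_dish"]),("square_cover",.081,R["square_cover"]),("large_round_cover",.045,R["large_round_cover"])]:
    v,c=fit(l,z,g,F); print(l,v[:2].round(4),np.degrees(v[2]).round(1),round(c,2))
    if l[1]=="q": R[l]=list(v); sq=v
json.dump(R,open("R.json","w"))
t=draw(F["top"][0],"top",[("square_cover",.081,sq)]); s=draw(F["side"][0],"side",[("square_cover",.081,sq)])
cv2.imwrite("pics/h1.png",np.hstack([t[780:1130,440:840],s[400:750,680:1080]]))
E
```

```text
gap mm 16.420702187079655 f 29.575816690921783
lifted [-0.84035912 -0.05541131 -0.87844725] 16.67266450142323
touch True 0.0008308235282100188
9.2917 120 0
small_round_cover [ 0.417 -0.32 ] 1.4 1.08
square_cover [0.3756 0.3067] 38.9 0.33
large_round_cover [0.3745 0.3104] 3.3 0.86
```

View pics/h1.png

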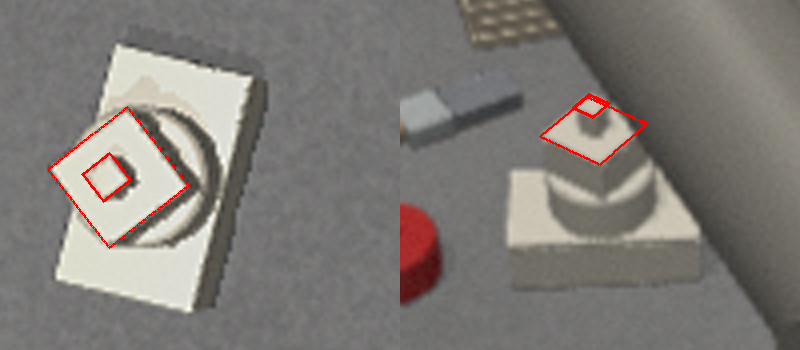

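The square cover fits cleanly at the second tier. I'll carry it next, then check both placings.

Run:
```python
from m import *
carry("square_cover",.081,R["square_cover"],.034,.018,"square_dish",90)
F=snap(); it=[]
for l,z,g in [("small_round_cover",.008,R["small_round_dish"]),("large_round_cover",.045,R["large_round_cover"])]:
    v,c=fit(l,z,g,F,.014); print(l,v[:2].round(4),round(c,2)); it.append((l,z,v))
R["large_round_cover"]=list(it[1][2]); json.dump(R,open("R.json","w"))
t=draw(F["top"][0],"top",it); s=draw(F["side"][0],"side",it)
cv2.imwrite("pics/h2.png",np.hstack([t[780:1130,440:840],t[780:1130,1540:1840]]))
```

```text
gap mm 17.093257304074516 f 30.37803590297699
lifted [-0.09705406  0.06989764 -0.74944294] 17.074809392827866
touch True 0.0008832866353468069
18.225 128.85013714080281 95.26437971960252
small_round_cover [ 0.4017 -0.3387] 0.31
large_round_cover [0.3759 0.3063] 0.35
```

View pics/h2.png

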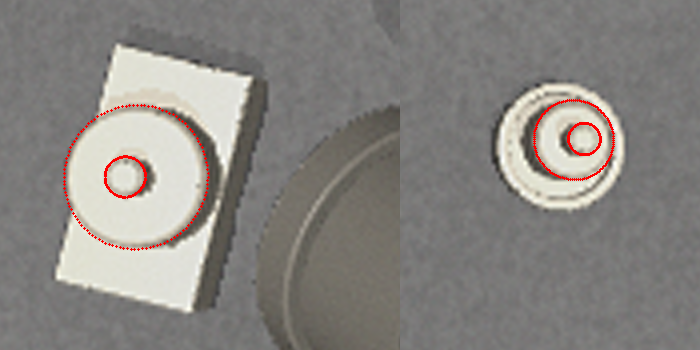

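The small cover sits in its dish, about 2 mm off centre. The large round cover is located, and it is the pale stack member rather than the red look-alike.

Run:
```python
from m import *
carry("large_round_cover",.045,R["large_round_cover"],.036,.022,"large_round_dish",30,35)
F=snap(); it=[]
for l,z,g in [("square_cover",.008,R["square_dish"]),("square_dish",0,R["square_dish"]),("oblong_cover",0,R["oblong_cover"])]:
    v,c=fit(l,z,g,F,.012,[g[2]]); print(l,v[:2].round(4),np.degrees(v[2]).round(1),round(c,2)); it.append((l,z,v))
R["oblong_cover"]=list(it[2][2]); json.dump(R,open("R.json","w"))
t=draw(F["top"][0],"top",it)
cv2.imwrite("pics/h3.png",np.hstack([t[780:1130,440:840],t[380:730,1280:1640]]))
```

```text
gap mm 20.670572078515903 f 34.441373348236084
lifted [ 0.15347953 -0.25166074 -2.33605043] 20.80982733556728
touch True 0.0007653102583609975
26.2667 90 60
square_cover [ 0.6476 -0.1929] 3.0 0.47
square_dish [ 0.6435 -0.1927] 5.4 0.64
oblong_cover [0.3766 0.3057] 166.7 0.48
```

View pics/h3.png

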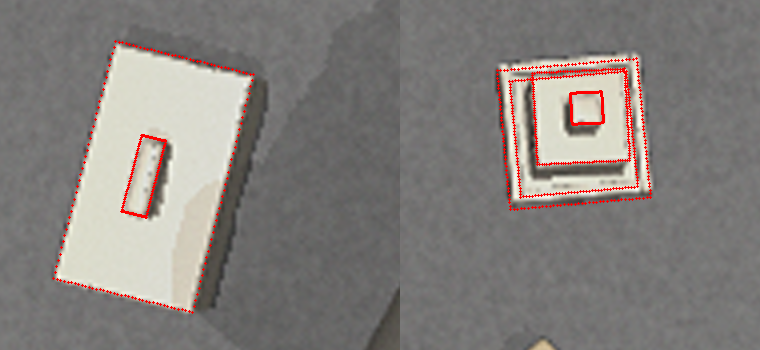

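The square cover lies inside its rim, and the oblong cover fits well. I'll carry the oblong and then look at everything with the arm withdrawn.

Run:
```python
from m import *
carry("oblong_cover",0,R["oblong_cover"],.045,.014,"oblong_dish",180,60)
robot.move_j([-77.962,17.813,.802,86.603,-.252,75.585,-1.558])
F=snap(); it=[]
for l in ("small_round","square","large_round","oblong"):
    g=R[l+"_dish"]; a,c=fit(l+"_cover",.008,g,F,.014,[g[2]]); b,e=fit(l+"_dish",0,g,F,.012,[g[2]],("top",))
    print(l,"off mm",((a-b)[:2]*1e3).round(1),np.degrees(a-b)[2].round(1),round(c,2),round(e,2)); it+=[(l+"_cover",.008,a)]
print(robot.current_time_s())
t=draw(F["top"][0],"top",it)[300:1060,440:1840]; cv2.imwrite("pics/z.png",cv2.resize(t,(800,434),interpolation=cv2.INTER_AREA))
s=F["side"][0][100:400,180:440,::-1]; cv2.imwrite("pics/zs.png",cv2.resize(s,None,fx=2,fy=2,interpolation=cv2.INTER_CUBIC))
```

```text
gap mm 12.698318822414468 f 62.68128991127014
lifted [-0.42226837  0.00641225 -2.46315923] 12.28566366467948
touch True 0.0008111120689318699
34.0083 166.68983712768517 38.10472048554706
small_round off mm [ 2.2 -0.5] 0.4 0.3 0.32
square off mm [ 0.9 -0.4] -1.1 0.47 0.32
large_round off mm [-0.   0.2] 3.5 0.36 0.31
oblong off mm [ 2.1 -1.1] -0.1 0.48 0.42
36.2917
```

View pics/z.png

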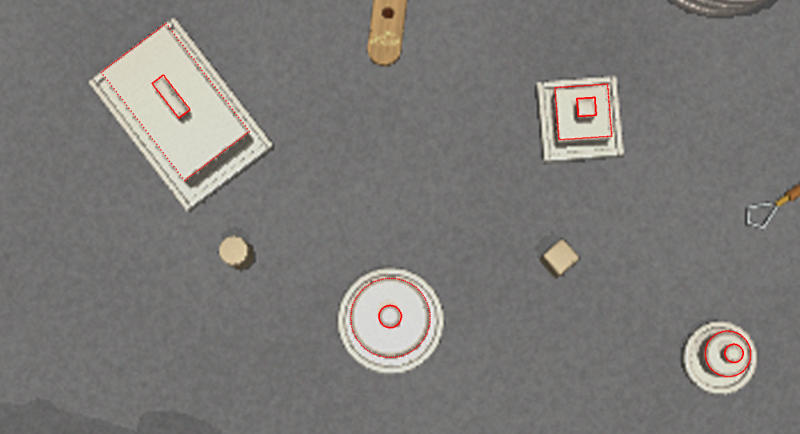

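View pics/zs.png

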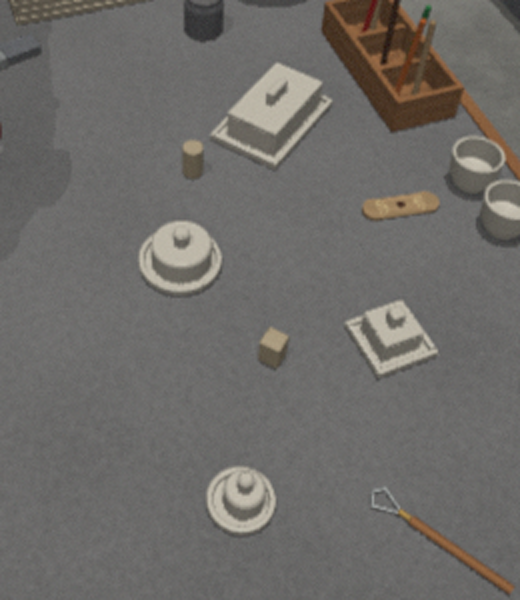

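All four covers sit flat inside the rims, no more than about 2.4 mm off centre, so I'm handing in the job.

```bash
python3 -c "
from station import workorder
print(workorder.close_job())"
```

```text
the job is handed in; nothing more can be done
None
```

I set all four covers in their own dishes, about 2.4 mm off centre at most by the final camera check, and handed the job in at about 36 s of the 112 s allowed; no verdict came back.

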